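# Press a jaw model in its toggle-clamp jig and release it

## Robot

A 6-joint arm with a two-finger parallel gripper is mounted at the origin on the work surface. World frame = base frame: x ahead of the robot, y to its left, z up, the work surface at z = 0. Lengths are in m, angles in rad, forces in N, time in s.
With the tool pointing down it reaches from about 0.4 to 0.925 m from the base axis. Payload 12.5 kg.
Tool frame: the origin (TCP) lies midway between the tips of the shut fingers; the grasp point (between the pads) lies 19 mm behind it; z points along the fingers, y is the line along which they close (so a half turn about z gives the same grasp; the last joint's range is limited). The gripper opens to 95 mm and grips with 3 to 60 N. Pads are 20 mm wide; open, the fingers measure 119 mm over their backs; the gripper's body (75 mm by 180 mm) begins 59 mm behind the grasp point.
Start: joints at [-1.392, 0.491, 1.559, -0, 1.092, -0.106], TCP at [0.176, -0.6, 0.215] pointing down, gripper open.
Joint ranges: [-3.1, 3.1], [-0.84, 2.19], [0.05, 2.79], [-1.13, 4.28], [0.06, 2.93], [-2.69, 2.69]. Speed limits (rad/s): [2.22, 2.22, 2.79, 3.14, 3.14, 3.14].

## Interface

Orientations are given as a unit quaternion [x, y, z, w].
In Python, from station import arm gives the robot as it stands.
- The arm moves only by the tool play_rows, never from a script. Its argument "deltas" is one flat list of numbers, 7 for each row, row after row: the shift along the tool's x, y, z in m, then the turn, a rotation vector about the tool's x, y, z in degrees, then the gripper command: -1 is shut, 1 is fully open, values between are in proportion. In form: [tx, ty, tz, ax, ay, az, gripper, tx, ty, tz, ax, ay, az, gripper, ...]. A call has 1 to 20 rows; each row is the pose to reach, as a shift and turn from the pose commanded when the call began, along the tool's axes at that moment; what a row does not reach only later rows make up. A row lasts 1/8 s, in which the tool goes at most 62.5 mm and 10.7 degrees, less where a joint would pass 70% of its speed; a pose out of reach is approached as far as the arm can. A call with a gripper value outside its range is refused whole. The fingers move at their own pace and stop on an object; "force" is the grip in N (left out, the last holds). Time passes only in rows, so rows that repeat a pose let the fingers close. It gives the time, the measured TCP pose, the force, the opening and the grip force at its end, in the units of the state.
- arm.state(): the state, without advancing time (a new reading comes with each control period).
- arm.capture(name): name is "scene" or "top" or "wrist"; returns a dict with "frame" (400x640x3 uint8, blue, green, red), "z_map" (400x640 float32, m along the optical axis (not along the pixel's ray), 0 where there is no reading), "mtx" (3x3 intrinsics, pixels), "distortion" ([k1, k2, p1, p2, k3] as OpenCV has them; the pictures are not rectified), "T" (4x4, takes a point from camera to world coordinates). Camera axes: x right, y down, z forward; pixel columns grow to the right and rows downward; lengths in m; the calibration is good to about 2 mm. A picture is of the moment at which its call begins.
- arm.job_done(): hands the job in; it is judged then, once.
The state is a dict: "clock": time; "joints": joint angles; "joint_velocities": joint speeds; "joint_torque": joint torques, N m; "tool_pos": TCP position; "ee_rot": TCP orientation; "wrist_force": force on the tool from outside, world axes, zero at the start; "moment": the same for the moment, N m; "width": opening from 0.0 (shut) to 1.0 (fully open); "finger_force": force on a finger pad.
Only numpy, scipy, OpenCV 4.12 (cv2) and the standard library are available. Lean on these libraries where they do the work, as an engineer would, in place of code of your own. Each camera call takes 0.05 s, during which the arm holds its last target. There are 200 camera calls.

## Task

On the dental practice table stand two toggle-clamp jigs, both open. Swing the clamp of the jig that holds the D-shaped jaw model (teeth in an arch) over centre so that it presses on the model, leave it clamped for at least two seconds to seat the model, then swing the clamp fully back open. The model stays seated in its nest, and the other clamp, over the rectangular tooth block, stays open.

Things in the scene. Friction and masses are not known exactly. Their poses are not given: they have to be found in the camera images.
- jaw_jig: Fixed jig with the D-shaped jaw model. Aluminium plate 170 x 90 x 12 mm on the table; origin: centre of its underside, x from hinge to nest (away from the robot within 25 deg), z up. Nest centre x=+45: 62 x 64 inside, walls 5 thick, 8 high. Hinge axis along y at x=-40, z=85, between steel cheeks 30 x 30 mm, top 96 high. Lever: one rigid piece in the x-z plane, pressing arm plus handle.
- jaw_clamp (a joint): Lever of jaw_jig, rad: 0 open, 1.4 closed on the model. Arm: bar 14 x 14 mm, 99 long from the hinge, rising (1.4 - joint) rad above jig +x; at 85 along it a spindle with rubber foot (18 wide) 51 below its centre line. Handle: rod 125 deg (2.18 rad) beyond the arm, 12 thick, black grip 18 thick from 65 to 134 mm from the hinge; closed it leans up and back, open it points back, 25 deg below level.
- jaw_model: Loose D-shaped plaster jaw model, 59 (x) x 60 (y) mm, 22 high to its flat middle, with an arch of small white teeth up to 8 mm higher round the rim; about 0.12 kg. It sits in the nest on jaw_jig's plate, arch towards the jig's +x. Origin: near the centre of its underside (29 mm from the straight edge).
- block_clamp (a joint): Same lever (0 open) on an identical jig on the other side of the robot's x axis, over a rectangular tooth block (58 x 60 mm, two straight rows of teeth); leave it open. Both levers are sprung over centre: unstable near 0.7 rad, from there they go to the nearer end by themselves and stay; they need about 0.4 N m to leave an end (4 to 7 N at arm or grip), a little more if moved fast.
Things that resemble listed ones, but are neither listed nor needed, are in the scene too. Leave any orange, purple or turquoise look-alike of the jaw_model alone.

How it is judged:
On the way:
1. the jaw model's clamp is closed on the model, which lies in its nest, and stays so for 1.8 s (value of joint jaw_clamp above 1.31 rad and z of jaw_model in the frame of jaw_jig below 0.017 m), for 1.8 s.
At the end, for the whole second after the job is handed in: After pressing, the jaw model's clamp is back open (joint below 0.2 rad), the model lies at rest in its nest (within 10 mm of the nest's centre in x and y, less than 5 mm off the plate, tilted less than 0.12 rad), and the other clamp is open (below 0.2 rad) (value of joint each of jaw_clamp, block_clamp below 0.2 rad and x of jaw_model in the frame of jaw_jig between 0.035 and 0.055 m and y of jaw_model in the frame of jaw_jig between -0.01 and 0.01 m and z of jaw_model in the frame of jaw_jig below 0.017 m and angle between jaw_model's own z axis and vertical below 0.12 rad and linear speed of jaw_model below 0.02 m/s); the robot touches nothing.
It fails at once if the other clamp, over the rectangular block, is swung to or past centre (value of joint block_clamp above 0.7 rad).
It fails at once if the jaw model is taken out of or knocked out of its nest (distance of jaw_model from where it was at the start of the episode above 0.02 m).
It also fails if it takes over 48 s, if anything falls off the work surface, if the arm or the gripper's body presses on something with over 40 N, if the wrist force passes 120 N, or if a joint passes its speed limit or range.

## Working session

There is one attempt and no reset: what is moved stays moved. The work goes in short steps, Python scripts to look and compute and a tool call to move; the robot and the scene stay as the last step left them, time stands still between calls to the robot, and variables do not carry over. Pictures are saved under pics/ and viewed, at most 10 in all, crops included, and the job is handed in when it is done.

Besides the shell and the picture viewer there is one more tool, called after ">>>" as name(argument=value, ...) on one line, values as JSON. play_rows: Moves the arm, as the interface text tells. Its arguments: {"type":"object","properties":{"deltas":{"type":"array"},"force":{"type":"number"}},"required":["deltas"]}

```bash
mkdir -p pics
cat > h.py <<'E'
import numpy as np,cv2
from station import arm
def pts(c):
    h,w=c['z_map'].shape
    v,u=np.mgrid[0:h,0:w]
    p=cv2.undistortPoints(np.stack([u,v],-1).reshape(-1,1,2).astype(np.float64),np.array(c['mtx']),np.array(c['distortion'])).reshape(h,w,2)
    z=c['z_map'][...,None]
    P=np.concatenate([p*z,z],-1)
    T=np.array(c['T']); return P@T[:3,:3].T+T[:3,3]
E
python3 - <<'E'
from h import *
s=arm.state(); print(s)
for n in ('scene','top'):
    c=arm.capture(n); cv2.imwrite(f'pics/{n}0.png',c['frame']); np.savez(f'{n}0.npz',**{k:np.array(v) for k,v in c.items()})
    print(np.array(c['T']).round(3).tolist())
E
```

```text
{'clock': 0.0, 'joints': array([-1.39159035e+00,  4.91548390e-01,  1.55944007e+00, -3.41941048e-05,
        1.09165055e+00, -1.05564662e-01]), 'joint_velocities': array([-9.48433472e-04,  2.53444426e-03, -3.00702402e-04,  5.62124612e-05,
       -1.18126070e-03, -7.54366679e-04]), 'joint_torque': array([ 7.32027784e-04, -6.12633848e+01, -2.58179533e+01,  6.92996965e-02,
        4.82486759e-02, -1.01674470e-04]), 'tool_pos': array([ 0.17558017, -0.59959387,  0.21407191]), 'ee_rot': array([ 9.89879069e-01,  1.41912487e-01, -3.44166819e-05, -5.22263557e-04]), 'wrist_force': array([ 0.00425482, -0.23764387,  0.52784   ]), 'moment': array([-0.00296122,  0.04011941,  0.05309135]), 'finger_force': 0.0, 'width': 0.997768430434957}
[[-0.229, 0.794, -0.563, 1.089], [0.973, 0.177, -0.146, 0.125], [-0.016, -0.581, -0.813, 0.77], [0.0, 0.0, 0.0, 1.0]]
[[0.013, -0.991, 0.132, 0.511], [-1.0, -0.013, 0.004, -0.008], [-0.002, -0.132, -0.991, 0.88], [0.0, 0.0, 0.0, 1.0]]
```

View pics/scene0.png

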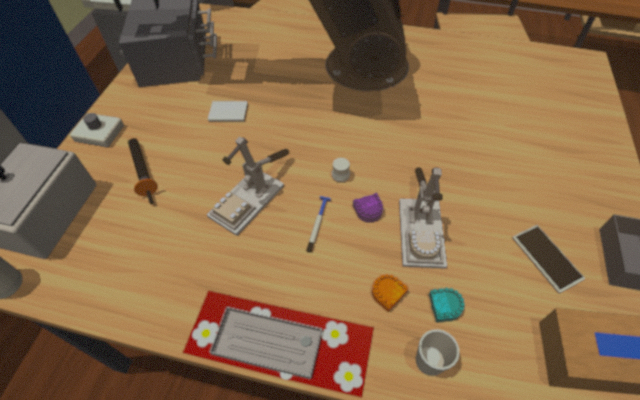

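View pics/top0.png

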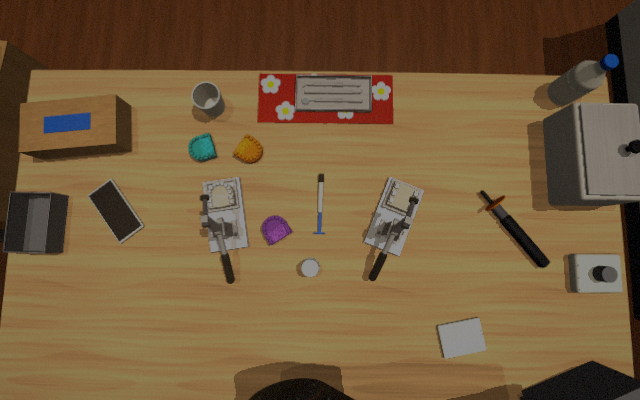

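Two jigs: the left one in the top view at (224,213), (425,232) in the scene view, holds a model with an arched row of teeth. The right one at (395,215), (245,200) in scene, holds a rectangular block. The orange, purple and turquoise pieces are loose look-alikes. The left jig fits, so I'll measure it and confirm with a crop.

Run:
```python
from h import *
a=np.load('top0.npz'); b=np.load('scene0.npz')
crop=np.hstack([cv2.resize(a['frame'][165:295,180:270],None,fx=4,fy=4,interpolation=2),cv2.resize(b['frame'][155:285,385:465],None,fx=4,fy=4,interpolation=2)])
cv2.imwrite('pics/crop.png',crop)
for nm,c in(('top',a),('scene',b)):
    P=pts(c); ok=c['z_map']>0
    reg=ok&(P[...,1]>0.1)&(P[...,1]<0.32)&(P[...,0]>0.3)&(P[...,0]<0.68)
    print(nm,'table z',np.median(P[ok&(abs(P[...,2])<.01)][:,2]))
    hsv=cv2.cvtColor(c['frame'],cv2.COLOR_BGR2HSV)
    m=reg&(P[...,2]>0.006)&(P[...,2]<0.05)&(hsv[...,1]<70)
    n,l,st,_=cv2.connectedComponentsWithStats(m.astype(np.uint8))
    k=1+np.argmax(st[1:,4]); q=P[l==k]
    pl=q[q[:,2]<.05]
    r=cv2.minAreaRect(pl[:,:2].astype(np.float32)); print('plate',st[k],r,cv2.boxPoints(r).round(3).tolist())
    m=reg&(P[...,2]>0.05)
    q=P[m]; print('high',len(q),q.min(0),q.max(0))
    g=reg&(hsv[...,2]<60)&(P[...,2]>0.02); q=P[g]; print('grip',len(q),q.mean(0),q.min(0),q.max(0))
```

```text
top table z 0.0010030311362830835
plate [ 202  177   46   73 1989] ((0.5774866342544556, 0.21729853749275208), (0.1698729246854782, 0.09038011729717255), 9.784690856933594) [[0.4860000014305115, 0.24699999392032623], [0.5009999871253967, 0.15800000727176666], [0.6690000295639038, 0.18700000643730164], [0.6539999842643738, 0.2759999930858612]]
high 806 [0.44151212 0.18900164 0.05084556] [0.6039635  0.23009867 0.18702623]
grip 279 [0.48136973 0.19871162 0.07741958] [0.4177247  0.18464477 0.0342013 ] [0.60216259 0.22513206 0.177858  ]
scene table z 0.00038118909415318925
plate [ 399  199   48   69 2633] ((0.5792000889778137, 0.21794292330741882), (0.17160359025001526, 0.09168999642133713), 9.710186958312988) [[0.4869999885559082, 0.24899999797344208], [0.5019999742507935, 0.15800000727176666], [0.671999990940094, 0.18700000643730164], [0.656000018119812, 0.27799999713897705]]
high 774 [0.44442591 0.18898904 0.05006577] [0.60526641 0.23061393 0.18590671]<stdin>:17: RuntimeWarning: Mean of empty slice.
  ret = um.true_divide(
Traceback (most recent call last):
ValueError: zero-size array to reduction operation minimum which has no identity
```

View pics/crop.png

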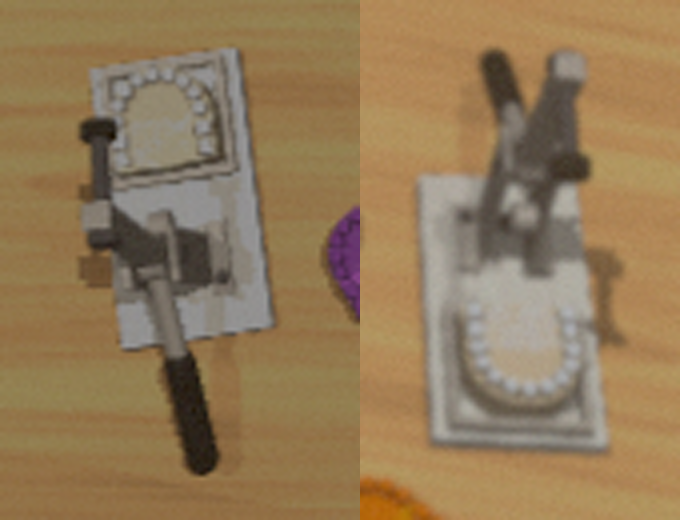

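The crop confirms it: the left jig (y>0) holds the D-shaped arch model, with plate centre ≈ (0.578, 0.218) and yaw ≈ 9.75°. I'll grasp the black grip across jig y, so it can pivot between the pads, and swing it along its arc. First I move above the grip, staying high.

>>> play_rows(deltas=[0.113, -0.123, -0.116, 0, 0, 0, 1, 0.113, -0.123, -0.116, 0, 0, 0, 1, 0.113, -0.123, -0.116, 0, 0, 0, 1, 0.113, -0.123, -0.116, 0, 0, 0, 1, 0.361, -0.363, -0.136, 0, 0, 3, 1, 0.361, -0.363, -0.136, 0, 0, 3, 1, 0.361, -0.363, -0.136, 0, 0, 3, 1, 0.361, -0.363, -0.136, 0, 0, 3, 1, 0.361, -0.363, -0.136, 0, 0, 3, 1, 0.361, -0.363, -0.136, 0, 0, 3, 1, 0.486, -0.686, -0.036, 0, 0, 6.5, 1, 0.486, -0.686, -0.036, 0, 0, 6.5, 1, 0.486, -0.686, -0.036, 0, 0, 6.5, 1, 0.486, -0.686, -0.036, 0, 0, 6.5, 1, 0.486, -0.686, -0.036, 0, 0, 6.5, 1, 0.486, -0.686, -0.036, 0, 0, 6.5, 1, 0.486, -0.686, -0.036, 0, 0, 6.5, 1, 0.486, -0.686, -0.036, 0, 0, 6.5, 1, 0.486, -0.686, -0.036, 0, 0, 6.5, 1, 0.486, -0.686, -0.036, 0, 0, 6.5, 1], force=10)

```text
clock: 2.6
tool_pos: [0.4496, 0.1942, 0.2509]
ee_rot: [0.996, 0.085, 0.0, 0.0]
wrist_force: [0.5, -0.4, 0.2]
width: 1.0
finger_force: 0.0
```

Run:
```python
from h import *
from scipy.spatial.transform import Rotation as R
c=arm.capture('wrist'); cv2.imwrite('pics/w1.png',c['frame'])
s=arm.state(); print(s['clock'],s['tool_pos'],s['joints'].round(2)); M=R.from_quat(s['ee_rot']).as_matrix(); print(M.round(3))
P=pts(c); ok=c['z_map']>0
hsv=cv2.cvtColor(c['frame'],cv2.COLOR_BGR2HSV)
g=ok&(hsv[...,2]<70)&(P[...,2]>0.02)&(P[...,2]<.1)&(abs(P[...,0]-.45)<.08)&(abs(P[...,1]-.2)<.05)
q=P[g]; print(len(q))
if len(q):
    print(q.min(0),q.max(0),np.median(q,0)); 
    e=np.polyfit(q[:,0],q[:,1],1); print('centre y at x=.4496',np.polyval(e,.4496),e, 'z',np.polyval(np.polyfit(q[:,0],q[:,2],1),.4496))
```

```text
2.65 [0.44951903 0.19433442 0.25090884] [ 0.27  0.26  1.83 -0.    1.05  1.67]
[[ 0.986  0.169  0.001]
 [ 0.169 -0.986  0.   ]
 [ 0.001  0.    -1.   ]]
556
[0.4208036  0.18518262 0.0361487 ] [0.48643882 0.20897156 0.06714429] [0.45603731 0.19689394 0.05415544]
centre y at x=.4496 0.1962762751877944 [0.15352874 0.12724975] z 0.05087929720766837
```

>>> play_rows(deltas=[0, -0.0015, 0.06, 0, 0, 0, 1, 0, -0.0015, 0.11, 0, 0, 0, 1, 0, -0.0015, 0.15, 0, 0, 0, 1, 0, -0.0015, 0.18, 0, 0, 0, 1, 0, -0.0015, 0.205, 0, 0, 0, 1, 0, -0.0015, 0.22, 0, 0, 0, 1, 0, -0.0015, 0.227, 0, 0, 0, 1, 0, -0.0015, 0.227, 0, 0, 0, 0, 0, -0.0015, 0.227, 0, 0, 0, -0.4, 0, -0.0015, 0.227, 0, 0, 0, -1, 0, -0.0015, 0.227, 0, 0, 0, -1, 0, -0.0015, 0.227, 0, 0, 0, -1, 0, -0.0015, 0.227, 0, 0, 0, -1, 0, -0.0015, 0.227, 0, 0, 0, -1], force=20)

```text
clock: 4.4
tool_pos: [0.4491, 0.1965, 0.0236]
ee_rot: [0.996, 0.086, -0.0, 0.0]
wrist_force: [-0.6, -0.4, -0.8]
width: 0.321
finger_force: 0.0
```

Run:
```python
from h import *
s=arm.state(); print(s['clock'],s['tool_pos'],s['width'],s['finger_force'],s['wrist_force'])
# arc deltas in tool axes (x=jig x, z=down), grasp r from pose; handle angle 205 -> 125
h=np.array([.5389,.2108]); xj=np.array([.9856,.1693])
x0=(s['tool_pos'][:2]-h)@xj; z0=s['tool_pos'][2]+.019-.085
r=np.hypot(x0,z0); print('r',r,np.degrees(np.arctan2(z0,x0)))
a0=np.arctan2(z0,x0)%(2*np.pi)
for k in range(0,19):
    a=a0-np.radians(80)*k/18
    print(k,(r*np.cos(a)-x0).round(4),-(r*np.sin(a)-z0).round(4))
```

```text
4.4 [0.44905114 0.19654263 0.02357746] 0.32066252077101154 0.0 [-0.62304289 -0.36393137 -0.80973607]
r 0.10037427875569681 -154.9984026906819
0 -0.0 -0.0
1 -0.003 -0.0072
2 -0.0055 -0.0146
3 -0.0073 -0.0221
4 -0.0086 -0.0298
5 -0.0093 -0.0376
6 -0.0094 -0.0453
7 -0.0088 -0.0531
8 -0.0077 -0.0608
9 -0.006 -0.0684
10 -0.0037 -0.0758
11 -0.0008 -0.0831
12 0.0026 -0.0901
13 0.0066 -0.0968
14 0.011 -0.1031
15 0.016 -0.1091
16 0.0214 -0.1148
17 0.0272 -0.1199
18 0.0334 -0.1246
```

>>> play_rows(deltas=[0, 0, 0, 0, 0, 0, -1, 0, 0, 0, 0, 0, 0, -1, 0, 0, 0, 0, 0, 0, -1, 0, 0, 0, 0, 0, 0, -1, 0, 0, 0, 0, 0, 0, -1, 0, 0, 0, 0, 0, 0, -1], force=20)

```text
clock: 5.15
tool_pos: [0.4491, 0.1958, 0.0235]
ee_rot: [0.996, 0.086, -0.0, 0.0]
wrist_force: [2.0, -8.7, 0.6]
width: 0.179
finger_force: 20.0
```

>>> play_rows(deltas=[-0.003, 0.001, -0.0072, 0, 0, 0, -1, -0.0055, 0.001, -0.0146, 0, 0, 0, -1, -0.0073, 0.001, -0.0221, 0, 0, 0, -1, -0.0086, 0.001, -0.0298, 0, 0, 0, -1, -0.0093, 0.001, -0.0376, 0, 0, 0, -1, -0.0094, 0.001, -0.0453, 0, 0, 0, -1, -0.0088, 0.001, -0.0531, 0, 0, 0, -1, -0.0077, 0.001, -0.0608, 0, 0, 0, -1, -0.006, 0.001, -0.0684, 0, 0, 0, -1, -0.0037, 0.001, -0.0758, 0, 0, 0, -1], force=20)

```text
clock: 6.4
tool_pos: [0.4457, 0.195, 0.1001]
ee_rot: [0.996, 0.086, 0.0, -0.0]
wrist_force: [-0.3, 5.4, -3.2]
width: 0.185
finger_force: 20.0
```

>>> play_rows(deltas=[0.0029, -0.0007, -0.0073, 0, 0, 0, -1, 0.0063, -0.0007, -0.0143, 0, 0, 0, -1, 0.0103, -0.0007, -0.021, 0, 0, 0, -1, 0.0147, -0.0007, -0.0273, 0, 0, 0, -1, 0.0197, -0.0007, -0.0333, 0, 0, 0, -1, 0.0251, -0.0007, -0.039, 0, 0, 0, -1, 0.0309, -0.0007, -0.0441, 0, 0, 0, -1, 0.0371, -0.0007, -0.0488, 0, 0, 0, -1, 0.0371, -0.0007, -0.0488, 0, 0, 0, -1], force=20)

```text
clock: 7.52
tool_pos: [0.4834, 0.2015, 0.1491]
ee_rot: [0.996, 0.086, 0.001, 0.0]
wrist_force: [3.6, -5.9, 3.9]
width: 0.186
finger_force: 20.0
```

Run:
```python
from h import *
s=arm.state(); print(s['clock'],s['tool_pos'],s['width'],s['finger_force'],s['wrist_force'])
h=np.array([.5389,.2108]); xj=np.array([.9856,.1693])
d=(s['tool_pos'][:2]-h)@xj; z=s['tool_pos'][2]+.019-.085
print('handle deg',np.degrees(np.arctan2(z,d)),np.hypot(d,z))
c=arm.capture('scene'); P=pts(c)
cv2.imwrite('pics/closed.png',cv2.resize(c['frame'][120:280,340:500],None,fx=3.5,fy=3.5,interpolation=2))
```

```text
7.525 [0.48338462 0.20153095 0.14911479] 0.18640818298100167 20.002996623516083 [ 3.60039514 -5.90462143  3.86807162]
handle deg 124.10579781750505 0.1003797447741179
```

View pics/closed.png

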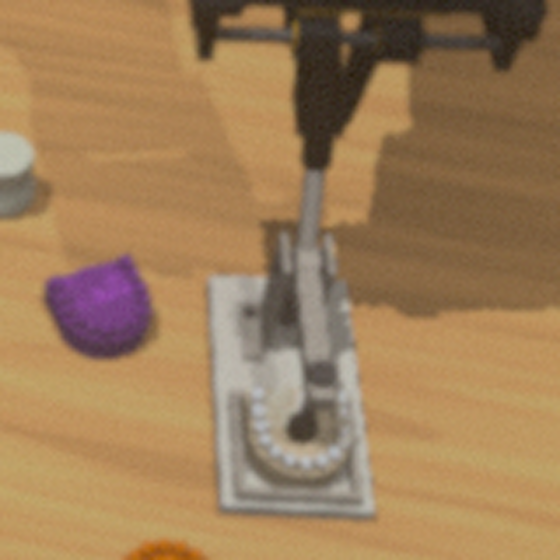

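The clamp is closed and the foot (about (300,425) in the crop) is on the model in its nest. I'll loosen the grip slightly so the spring alone presses, wait, then regrip.

>>> play_rows(deltas=[0, 0, 0, 0, 0, 0, -0.4, 0, 0, 0, 0, 0, 0, -0.4, 0, 0, 0, 0, 0, 0, -0.4, 0, 0, 0, 0, 0, 0, -0.4, 0, 0, 0, 0, 0, 0, -0.4, 0, 0, 0, 0, 0, 0, -0.4, 0, 0, 0, 0, 0, 0, -0.4, 0, 0, 0, 0, 0, 0, -0.4, 0, 0, 0, 0, 0, 0, -0.4, 0, 0, 0, 0, 0, 0, -0.4, 0, 0, 0, 0, 0, 0, -0.4, 0, 0, 0, 0, 0, 0, -0.4, 0, 0, 0, 0, 0, 0, -0.4, 0, 0, 0, 0, 0, 0, -0.4, 0, 0, 0, 0, 0, 0, -0.4, 0, 0, 0, 0, 0, 0, -0.4, 0, 0, 0, 0, 0, 0, -0.4, 0, 0, 0, 0, 0, 0, -0.4, 0, 0, 0, 0, 0, 0, -0.4, 0, 0, 0, 0, 0, 0, -0.4])

```text
clock: 10.07
tool_pos: [0.482, 0.2019, 0.1482]
ee_rot: [0.996, 0.086, 0.0, 0.0]
wrist_force: [0.6, 0.3, -0.1]
width: 0.303
finger_force: 0.0
```

Run:
```python
from h import *
s=arm.state(); print(s['clock'],s['tool_pos'],s['width'],s['wrist_force'])
c=arm.capture('scene'); P=pts(c); ok=c['z_map']>0
d=P-np.array([.5783,.2176,0]); X=d[...,0]*.9856+d[...,1]*.1693; Y=-d[...,0]*.1693+d[...,1]*.9856
m=ok&(X>-.02)&(X<.07)&(abs(Y)<.012)&(P[...,2]>.07)
print('arm top fit slope rad',np.polyfit(X[m],P[...,2][m],1),m.sum(),P[...,2][m].min(),P[...,2][m].max())
```

```text
10.075 [0.48203051 0.20194351 0.14819861] 0.30341986409416205 [ 0.64133058  0.27337547 -0.12591172]
arm top fit slope rad [0.00488514 0.09099068] 306 0.0781922365905302 0.09877470286006562
```

>>> play_rows(deltas=[0, 0, 0, 0, 0, 0, -0.4, 0, 0, 0, 0, 0, 0, -0.4, 0, 0, 0, 0, 0, 0, -0.4, 0, 0, 0, 0, 0, 0, -0.4, 0, 0, 0, 0, 0, 0, -1, 0, 0, 0, 0, 0, 0, -1, 0, 0, 0, 0, 0, 0, -1, 0, 0, 0, 0, 0, 0, -1, 0, 0, 0, 0, 0, 0, -1, 0, 0, 0, 0, 0, 0, -1], force=20)

```text
clock: 11.38
tool_pos: [0.4821, 0.2013, 0.1482]
ee_rot: [0.996, 0.086, -0.0, 0.001]
wrist_force: [0.6, -6.8, 0.4]
width: 0.186
finger_force: 20.0
```

The arm is level (slope 0.005 rad), so the clamp was fully closed for more than 3 s. Now I reverse the arc to open it.

>>> play_rows(deltas=[-0.0062, 0, 0.0047, 0, 0, 0, -1, -0.012, 0, 0.0098, 0, 0, 0, -1, -0.0174, 0, 0.0155, 0, 0, 0, -1, -0.0224, 0, 0.0215, 0, 0, 0, -1, -0.0268, 0, 0.0278, 0, 0, 0, -1, -0.0308, 0, 0.0345, 0, 0, 0, -1, -0.0342, 0, 0.0415, 0, 0, 0, -1, -0.0371, 0, 0.0488, 0, 0, 0, -1, -0.0394, 0, 0.0562, 0, 0, 0, -1, -0.0411, 0, 0.0638, 0, 0, 0, -1, -0.0422, 0, 0.0715, 0, 0, 0, -1, -0.0428, 0, 0.0793, 0, 0, 0, -1, -0.0427, 0, 0.087, 0, 0, 0, -1, -0.042, 0, 0.0948, 0, 0, 0, -1, -0.0407, 0, 0.1025, 0, 0, 0, -1, -0.0389, 0, 0.11, 0, 0, 0, -1, -0.0364, 0, 0.1174, 0, 0, 0, -1, -0.0334, 0, 0.1246, 0, 0, 0, -1, -0.0334, 0, 0.1246, 0, 0, 0, -1])

```text
clock: 13.75
tool_pos: [0.4479, 0.1955, 0.0226]
ee_rot: [0.996, 0.086, -0.002, 0.001]
wrist_force: [-1.7, -6.5, -5.6]
width: 0.182
finger_force: 20.0
```

>>> play_rows(deltas=[0, 0, 0, 0, 0, 0, 0.2, 0, 0, 0, 0, 0, 0, 0.2, 0, 0, 0, 0, 0, 0, 0.2, 0, 0, 0, 0, 0, 0, 0.2, 0, 0, 0, 0, 0, 0, 0.2, 0, 0, 0, 0, 0, 0, 0.2, 0, 0, 0, 0, 0, 0, 0.2, 0, 0, -0.02, 0, 0, 0, 0.2, 0, 0, -0.05, 0, 0, 0, 0.2, 0, 0, -0.09, 0, 0, 0, 0.2, 0, 0, -0.13, 0, 0, 0, 0.2, 0, 0, -0.17, 0, 0, 0, 0.2, 0, 0, -0.21, 0, 0, 0, 0.2, 0, 0, -0.25, 0, 0, 0, 0.2, 0, 0, -0.25, 0, 0, 0, 0.2, 0, 0, -0.25, 0, 0, 0, 0.2])

```text
clock: 15.75
tool_pos: [0.4487, 0.1961, 0.2729]
ee_rot: [0.996, 0.086, -0.0, 0.0]
wrist_force: [0.7, -0.3, -0.3]
width: 0.599
finger_force: 0.0
```

Run:
```python
from h import *
s=arm.state(); print(s['clock'],s['tool_pos'],s['width'],s['wrist_force'])
c=arm.capture('scene'); cv2.imwrite('pics/end.png',c['frame'][100:300,180:500].repeat(2,0).repeat(2,1))
b=np.load('scene0.npz')
P=pts(c);Q=pts(b)
for q,cc in((Q,b),(P,c)):
    m=(cc['z_map']>0)&(q[...,2]>.1)&(q[...,0]>.5)&(q[...,0]<.66)&(q[...,1]>.12)&(q[...,1]<.3); print(m.sum(),q[m].max(0),q[m].mean(0))
```

```text
15.75 [0.44867612 0.19613585 0.27288477] 0.5985596780439593 [ 0.73151022 -0.32884285 -0.34621662]
374 [0.60526641 0.23061393 0.18590671] [0.56743869 0.21417146 0.15703365]
372 [0.60512294 0.23072902 0.18519161] [0.56726438 0.21419335 0.15697005]
```

View pics/end.png

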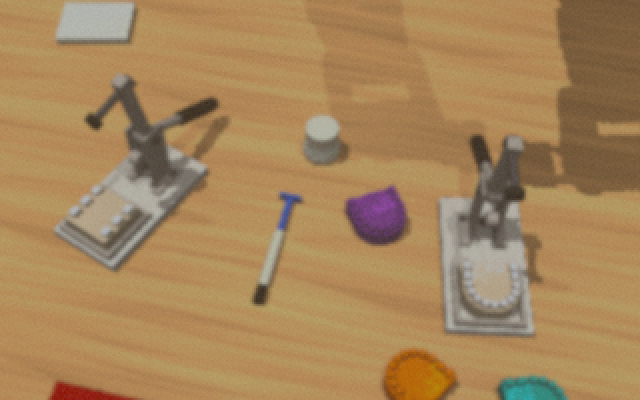

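Both clamps are open, the model sits in its nest at about (490,285), and the gripper is clear.

```bash
python3 -c "
from station import arm
print(arm.job_done())"
```

```text
the job is handed in; nothing more can be done
None
```

I swung the jaw model's clamp closed, left it pressing for about 3.6 s, then swung it fully back open; the last picture showed the model in its nest and the block clamp still open, and I handed the job in at about 16 s (no verdict came back).

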